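Move the chart guide on to the marked line

TASK

Move the row guide of the embroidery chart board on to the line that the pointed magnet marks: push its thumb tab gently along the rail with your fingertips, past the clicks on the way, until it drops into the notch where the hairline of the rule meets the magnet's point. Only push it: the rule must stay lying flat on the chart, and everything around it stays as it stands. Then take your hand clear.

Things in the scene. Friction and masses are not known exactly. Their poses are not given: they have to be found in the camera images.
- chart_board: fixed flat board on the table, 290 mm (its x) by 250 mm (its y), with a white steel face 8 mm above the table and a gridded paper chart on it. Origin: centre of its underside, z up, its x away from the robot within 25 degrees. The chart's heavy lines run along the board's x, one every 24 mm along y
- rail (a point): middle of the top of the board's aluminium rail, 17 mm above the table and 115 mm to the robot's side (-x) of the board's origin. The rail runs along the board's y, 20 mm wide, 236 mm long, a black cap at each end. Seven cross notches, each 5 mm wide, are cut in its top at board y = -72, -48, -24, 0, 24, 48 and 72 mm, each level with a heavy line of the chart
- guide: the row guide's grey carriage on the rail, 36 mm along it, 29 mm across, top 24.5 mm above the table; carries the thumb tab and the clear rule, slides only along the board's y. Origin: at table height, in the middle plane of the tab and under the rule's hairline; axes as the board's. Starts at board y -72 to -32 mm, in or between notches; the marked line lies further on, towards +y
- guide_tab (a point): top centre of the upright thumb tab on the carriage: 10 mm thick along the rail, 22 mm across, from 24.5 to 51 mm above the table. Sliding takes 1.3 N. A spring ball drops into each notch: within 2 mm of it the resistance dips to nothing and the ball draws the guide to its middle; pushing it out again takes 5 N. Stops end the travel 8 mm past the end notches
- guide_rule (a joint): flap angle of the guide's clear rule, a strip 186 mm long, 24 mm wide, 3 mm thick with a dark hairline along its middle, hinged to the carriage and lying over the chart 12 mm above the table; 0 is flat, it grows as the far end is lifted (rad)
- row_pointer: the pointed magnet: a steel bar 42 mm long, 16 mm wide, 6 mm high, held fast on the white margin at the board's far (+x) side, its pointed end towards the rule. Origin: underside, on its long middle line, 18 mm behind the point; axes as the board's; the guide is on the marked line when both origins have the same board y. It sits level with one of the four notches at y = 0, 24, 48 or 72 mm
- magnet1: round steel magnet, 12 mm across, 6 mm high, held fast in line with the pointed one on the board's far margin, level with another notch; it marks nothing. Origin: centre of its underside
- magnet2: a like round magnet
- magnet3: a like round magnet
- thimble: loose steel thimble, 19 mm across, 23 mm high, standing on the board beyond the -y end of the guide's path. Origin: centre of its underside. Leave alone
- bobbin: loose bobbin, 21 mm across, 12 mm high, standing on the board beyond the +y end of the rule's path. Origin: centre of its underside. Leave alone
- spool: loose thread spool, 34 mm across, 52 mm high, standing on the table about 70 mm to the robot's side of the rail. Origin: centre of its underside. Leave alone
- bobbin_box: loose closed green plastic box, 87 by 127 by 29 mm, on the table to the left. Origin: centre of its underside. Leave alone
- tin: loose round aluminium tin with its lid on, 87 mm across, 36 mm high, on the table to the right. Origin: centre of its underside. Leave alone
- votive: loose glass votive cup, 68 mm across, 66 mm high, on the table to the left of the board. Origin: centre of its underside. Leave alone
- tape_case: loose round tape-measure case, 54 mm across, 17 mm high, on the table to the right of the board. Origin: centre of its underside. Leave alone
- snips: loose thread snips, 120 mm long, 8 mm high, lying on the table near the robot to the right. Origin: near their pivot, at table height. Leave alone

How it is judged:
On the way:
1. the fingers push the guide along its rail (contact force between the fingers and guide above 0.3 N and distance of guide from where it was at the start of the episode above 0.012 m), for 0.05 s.
At the end, for the whole second after the job is handed in: the guide rests in the notch of the marked line, its hairline within 2 mm of the magnet's point along the rail, still, with its rule flat on the chart (within 0.05 rad), and every loose thing around it stands within 15 mm of where it stood (y of guide in the frame of row_pointer between -0.002 and 0.002 m and linear speed of guide below 0.004 m/s and value of joint guide_rule below 0.05 rad and distance of each of thimble, bobbin, spool, bobbin_box, tin, votive, tape_case, snips from where it was at the start of the episode below 0.015 m); the robot touches nothing.
It fails at once if the rule is lifted off the chart (flap above 0.2 rad) (value of joint guide_rule above 0.2 rad).
It fails at once if the guide is gripped or shoved with more than 25 N (contact force between the fingers and guide above 25 N).
It fails at once if one of the loose things around is pushed or lifted more than 15 mm from its place (distance of any of thimble, bobbin, spool, bobbin_box, tin, votive, tape_case, snips from where it was at the start of the episode above 0.015 m).
It also fails if it takes over 48 s, if anything falls off the work surface, if the arm or the gripper's body presses on something with over 40 N, if the wrist force passes 120 N, or if a joint passes its speed limit or range.

ROBOT

A 6-joint arm with a two-finger parallel gripper is mounted at the origin on the work surface. World frame = base frame: x ahead of the robot, y to its left, z up, the work surface at z = 0. Lengths are in m, angles in rad, forces in N, time in s.
With the tool pointing down it reaches from about 0.35 to 0.85 m from the base axis. Payload 8.1 kg.
Tool frame: the origin (TCP) lies at the centre of the arm's flange, where the gripper is bolted on; the fingertips stand 186 mm ahead of it and the grasp point (between the pads) lies 167 mm ahead of it (r.pinch_z is the z of the grasp point in the tool frame, in m); z points along the fingers, y is the line along which they close (so a half turn about z gives the same grasp; the last joint's range is limited). The gripper opens to 93 mm and grips with 3 to 60 N. Pads are 15 mm wide; open, the fingers measure 128 mm over their backs; the gripper's body (75 mm by 188 mm) begins 65 mm behind the grasp point.
Start: joints at [-1.337, 0.13, 1.488, -0, 1.523, -0.085], TCP at [0.188, -0.57, 0.405] pointing down, gripper open.
Joint ranges: [-2.96, 2.96], [-0.89, 2.26], [0.02, 2.5], [-1.34, 4.48], [0, 2.73], [-2.66, 2.66]. Speed limits (rad/s): [2.39, 2.39, 2.79, 3.14, 3.14, 3.14].

INTERFACE

Orientations are given as a 3x3 rotation matrix whose columns are the frame's x, y, z axes.
In Python, from plant import r, eoat, solver, viewer, order, monitor gives the robot as it stands. Calls block until the motion is done:
- r.move_pose(position, orientation): joint-space move of the TCP to a pose.
- r.move_l(position, attitude=None, rate=0.15): straight line of the TCP; attitude=None keeps the orientation; rate is the mean speed in m/s.
- r.movej(angles): joint-space move.
- eoat.release() and eoat.gripper_close(): open the fingers fully, or close them until they stop; the grip force is fixed at half the most.
- r.pause(seconds).
- solver.ik(position, orientation): joint angles nearest the present ones, or None.
- viewer.snapshot(name): name is "scene" or "top" or "wrist"; returns the picture (384x512x3 uint8, blue, green, red); there is no depth.
- viewer.calibration(name): a dict with "fx", "fy", "cx", "cy" (pixels), "rvec" (rotation vector, rad) and "tvec" (3), from world to camera coordinates, as OpenCV has them; the wrist camera has in their place "mount" (4x4, takes a point from camera to tool coordinates, whose origin is the TCP and whose axes are the flange's). Camera axes: x right, y down, z forward; pixel columns grow to the right and rows downward; lengths in m; the calibration is good to about 2 mm. A picture is of the moment at which its call begins: read the wrist's pose just before it. calibration takes no time and is no camera call.
A pose or a line that the arm cannot do raises r.Unreachable and nothing moves.
- order.sign_off(): hands the job in; it is judged then, once.
Readings, each from a call of its own:
- monitor.read_t(): time.
- monitor.read_joints(): joint angles.
- monitor.read_qd(): joint speeds.
- monitor.read_tau(): joint torques, N m.
- monitor.read_position(): TCP position.
- monitor.read_eef_rot(): TCP orientation.
- monitor.read_ft_force(): force on the tool from outside, world axes, zero at the start.
- monitor.read_wrist_torque(): the same for the moment, N m.
- monitor.read_grip_width(): opening from 0.0 (shut) to 1.0 (fully open).
- monitor.read_gripper_force(): force on a finger pad.
Only numpy, scipy, OpenCV 4.12 (cv2) and the standard library are available. Lean on these libraries where they do the work, as an engineer would, in place of code of your own. Each camera call takes 0.05 s, during which the arm holds its last target. There are 200 camera calls.

## Working session

There is one attempt and no reset: what is moved stays moved. The work goes in short steps, each a Python script; the robot and the scene stay as the last script left them, time stands still between calls to the robot, and variables do not carry over. Pictures are saved under pics/ and viewed, at most 10 in all, crops included, and the job is handed in when it is done.

```bash
mkdir -p pics
python3 - <<'E'
from plant import r,eoat,solver,viewer,order,monitor
import cv2
for n in ["top","scene"]:
    im=viewer.snapshot(n); cv2.imwrite(f"pics/{n}0.png",im); print(n,viewer.calibration(n))
print(viewer.calibration("wrist"),monitor.read_t(),monitor.read_eef_rot(),r.pinch_z)
E
```

```text
top {'fx': 368.7271986230699, 'fy': 368.7271986230699, 'cx': 252.35599137040393, 'cy': 187.52466149679145, 'rvec': array([ 2.18664069, -2.17717234,  0.09083943]), 'tvec': array([0.00692315, 0.55256551, 1.16568933])}
scene {'fx': 371.0062840558562, 'fy': 371.0062840558562, 'cx': 255.7332301250241, 'cy': 196.78194003342665, 'rvec': array([ 2.16606178,  1.52367656, -0.43643981]), 'tvec': array([-0.16391894, -0.40437124,  1.28705007])}
{'fx': 333.1887068148635, 'fy': 333.1887068148635, 'cx': 249.1756194829381, 'cy': 191.56558757887572, 'mount': array([[ 6.97682530e-04, -9.59962162e-01, -2.80128830e-01,
         7.80185866e-02],
       [ 9.99999423e-01,  8.98453066e-04, -5.88296535e-04,
        -1.97223623e-04],
       [ 8.16425020e-04, -2.80128258e-01,  9.59962235e-01,
         1.98878856e-02],
       [ 0.00000000e+00,  0.00000000e+00,  0.00000000e+00,
         1.00000000e+00]])} 0.1 [[ 9.49597155e-01  3.13472617e-01 -4.02088995e-04]
 [ 3.13472841e-01 -9.49595678e-01  1.68123384e-03]
 [ 1.45198800e-04 -1.72253885e-03 -9.99998506e-01]] 0.1673
```

View pics/top0.png

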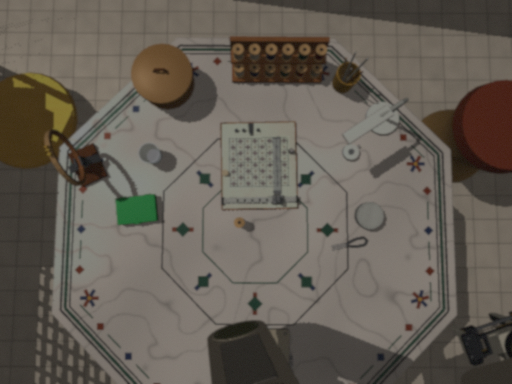

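View pics/scene0.png

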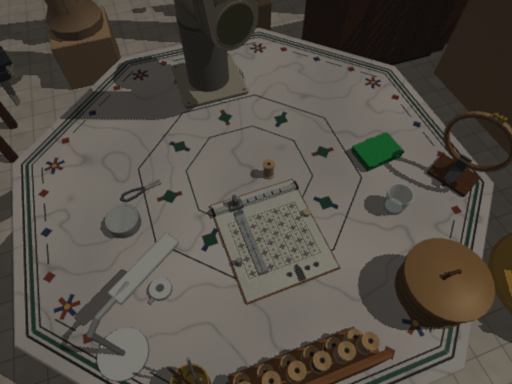

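The top view shows the board at about (222–297, 122–209) with the guide at (278,198) and the pointed magnet near (251,128). The spool is at (243,224). Next I'll locate these roughly and move the wrist camera over them.

```bash
cat > h.py <<'E'
from plant import r,eoat,solver,viewer,order,monitor
import cv2, numpy as np
def cam(name):
    c=viewer.calibration(name); K=np.array([[c["fx"],0,c["cx"]],[0,c["fy"],c["cy"]],[0,0,1]])
    if name=="wrist":
        M=np.array(c["mount"]); R=np.array(monitor.read_eef_rot()); p=np.array(monitor.read_position())
        return K,R@M[:3,:3],R@M[:3,3]+p
    R=cv2.Rodrigues(c["rvec"])[0]; return K,R.T,-R.T@c["tvec"]
def cast(C,uv,z):
    K,R,o=C; d=R@np.linalg.inv(K)@[uv[0],uv[1],1]; return o+d*(z-o[2])/d[2]
def tool(yaw): # tool down, finger-closing axis y; x axis at yaw
    c,s=np.cos(yaw),np.sin(yaw); return np.array([[c,s,0],[s,-c,0],[0,0,-1.]])
E
python3 - <<'E'
from h import *
C=cam("top")
for n,uv,z in [("corner TL",(221.5,123),.008),("TR",(296,122),.008),("BL",(222.5,209),.008),("BR",(298,208),.008),("tab",(278,197),.05),("ptr",(251,128),.012),("spool",(241,223),.03)]: print(n,cast(C,uv,z).round(3))
im=cv2.imread("pics/top0.png")[105:240,205:320]
cv2.imwrite("pics/topcrop.png",cv2.convertScaleAbs(cv2.resize(im,None,fx=4.4,fy=4.4,interpolation=cv2.INTER_CUBIC),alpha=1.5))
# wrist camera looking at board: camera optical axis tilts; solve TCP so axis hits centre
M=np.array(viewer.calibration("wrist")["mount"])
for tx in (.42,.46,.5):
  for yaw in (0,np.pi): 
    R=tool(yaw); d=R@M[:3,2]; o=R@M[:3,3]+[tx,-.06,.45]; print(tx,yaw,(o+d*(.01-o[2])/d[2]).round(3),solver.ik([tx,-.06,.45],R))
E
```

```text
corner TL [0.767 0.112 0.008]
TR [ 0.772 -0.134  0.008]
BL [0.483 0.106 0.008]
BR [ 0.488 -0.139  0.008]
tab [ 0.521 -0.071  0.05 ]
ptr [0.75  0.015 0.012]
spool [0.439 0.045 0.03 ]
0.42 0 [ 0.375 -0.06   0.01 ] [-2.62871469e-01 -3.75286643e-01  1.87143136e+00 -4.44089210e-16
  1.64544793e+00  1.30792486e+00]
0.42 3.141592653589793 [ 0.465 -0.06   0.01 ] [-2.62871469e-01 -3.75286643e-01  1.87143136e+00 -4.44089210e-16
  1.64544793e+00 -1.83366780e+00]
0.46 0 [ 0.415 -0.06   0.01 ] [-2.40297287e-01 -2.59607149e-01  1.77970223e+00 -4.44089210e-16
  1.62149758e+00  1.33049904e+00]
0.46 3.141592653589793 [ 0.505 -0.06   0.01 ] [-2.40297287e-01 -2.59607149e-01  1.77970223e+00 -4.44089210e-16
  1.62149758e+00 -1.81109361e+00]
0.5 0 [ 0.455 -0.06   0.01 ] [-2.21275494e-01 -1.47559216e-01  1.68269765e+00 -4.44089210e-16
  1.60645422e+00  1.34952083e+00]
0.5 3.141592653589793 [ 0.545 -0.06   0.01 ] [-2.21275494e-01 -1.47559216e-01  1.68269765e+00 -4.44089210e-16
  1.60645422e+00 -1.79207182e+00]
```

View pics/topcrop.png

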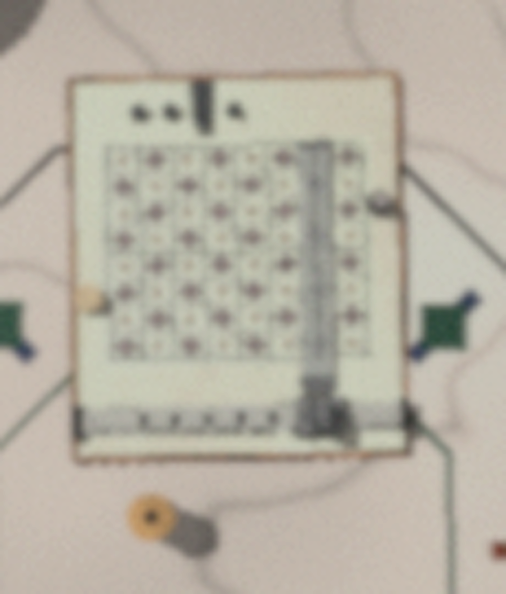

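The crop shows the pointed magnet third from the left in the row of four (x=138, 172, 203 and 236). The rightmost one is level with y=0, so the pointer should mark the notch at y=+24 mm. The guide's hairline is at x≈317. I'll confirm this with two wrist views.

```bash
python3 - <<'E'
from h import *
eoat.gripper_close()
R=tool(np.pi/2+.02)
for i,y in enumerate((-.13,-.06)):
    r.move_pose([.60,y,.40],R); r.pause(.3)
    C=cam("wrist"); im=viewer.snapshot("wrist"); cv2.imwrite(f"pics/w{i}.png",im)
    np.savez(f"w{i}.npz",K=C[0],R=C[1],o=C[2])
print(monitor.read_t(),monitor.read_joints(),monitor.read_ft_force(),monitor.read_grip_width())
E
python3 -c "
import cv2
for i in (0,1): cv2.imwrite(f'pics/w{i}b.png',cv2.convertScaleAbs(cv2.resize(cv2.imread(f'pics/w{i}.png'),(800,600),interpolation=cv2.INTER_CUBIC),alpha=1.5))"
```

```text
4.7917 [-1.86008215e-01  1.40752854e-01  1.48564234e+00 -9.98067671e-05
  1.51530298e+00 -2.04816204e-01] [-0.39073274  0.06437415 -0.29064447] 0.0036685408022074607
```

View pics/w0b.png

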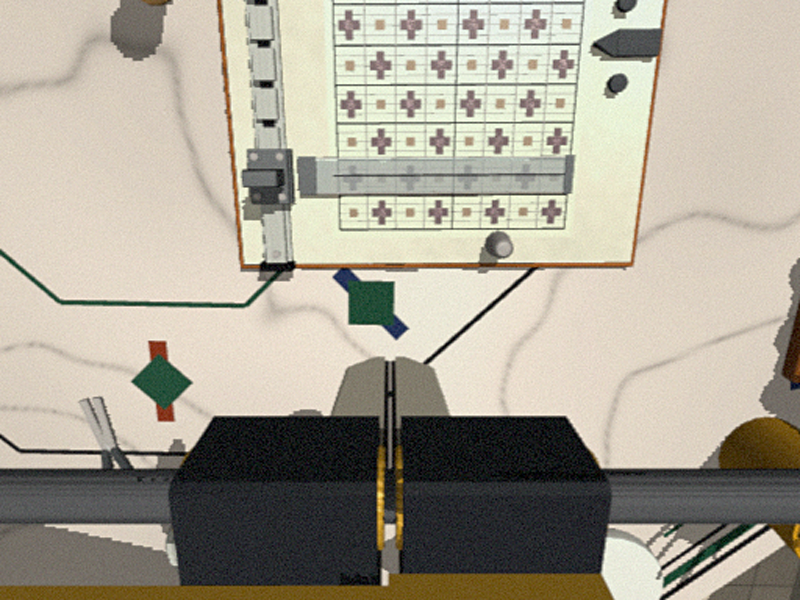

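View pics/w1b.png

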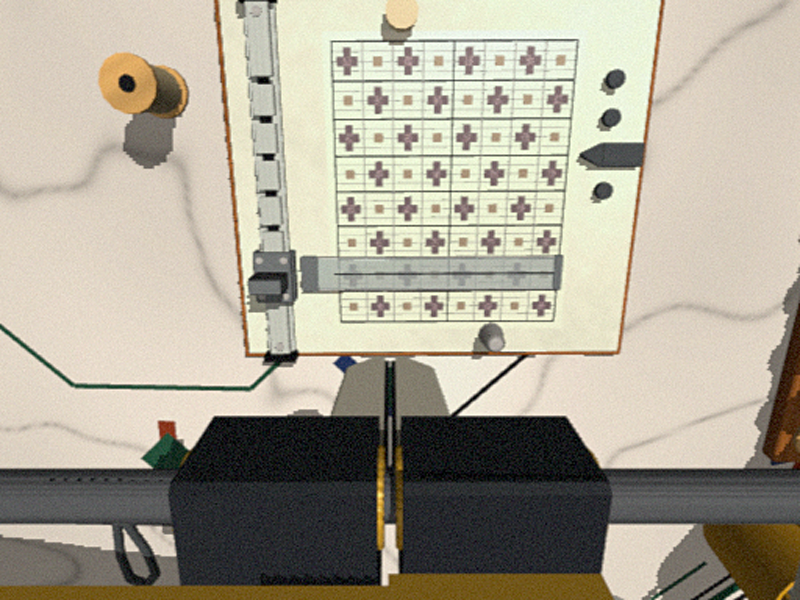

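Both views agree. In w1 the hairline runs along (337–560, 273), the pointer tip is at (581,155), and the round magnets are at (615,78), (611,118) and (602,191). The tab is near (267,283), with the rail notches at rows 81, 118, 155, 193 and 230. Next I'll triangulate these points.

```bash
cat > tri.py <<'E'
from h import *
L=[np.load(f"w{i}.npz") for i in (0,1)]; CC=[(a["K"],a["R"],a["o"]) for a in L]
px=lambda p:((np.array(p)+.5)*.64-.5)
def tri(a,b):
    A=[];B=[]
    for C,p in zip(CC,(a,b)):
        K,R,o=C; d=R@np.linalg.inv(K)@[*px(p),1]; d/=np.linalg.norm(d); P=np.eye(3)-np.outer(d,d); A.append(P);B.append(P@o)
    return np.linalg.lstsq(np.vstack(A),np.hstack(B),rcond=None)[0]
E
python3 - <<'E'
from tri import *
for n,a,b in [("tip",(593,44),(581,155)),("nearL",(243,267),(247,355)),("nearR",(633,266),(621,354)),("notch-24",(268,123),(274,230)),("notch0",(265,84),(270,193)),("hair end",(565,176),(555,274)),("hair start",(334,176),(337,273)),("thimble top",(499,240),(491,331))]: print(n,tri(a,b).round(4))
C=CC[1]
for n,u,z in [("tip",(581,155),.011),("n24",(268,155),.017),("n48",(265,118),.017),("n0",(270,193),.017),("n-24",(274,230),.017),("n72",(263,81),.017),("m3",(602,191),.011),("m1",(615,78),.011),("hair1",(337,273),.0135),("hair2",(555,274),.0135),("spooltop",(127,84),.052)]: print(n,cast(C,px(u),z).round(4))
c=[cv2.resize(cv2.imread(f"pics/w{i}.png")[s:s+60,145:205],(390,390),interpolation=cv2.INTER_CUBIC) for i,s in ((0,85),(1,150))]
cv2.imwrite("pics/tab.png",cv2.convertScaleAbs(np.hstack(c),alpha=1.7))
E
```

```text
tip [0.7294 0.0152 0.0092]
nearL [ 0.4916 -0.1385  0.0056]
nearR [ 0.7797 -0.1321  0.0052]
notch-24 [ 0.5197 -0.0383  0.0241]
notch0 [ 0.5168 -0.014   0.0165]
hair end [ 0.7201 -0.0684  0.011 ]
hair start [ 0.5606 -0.0718  0.007 ]
thimble top [ 0.678  -0.1143  0.0083]
tip [0.7292 0.0152 0.011 ]
n24 [0.5168 0.0112 0.017 ]
n48 [0.5159 0.0347 0.017 ]
n0 [ 0.517  -0.0139  0.017 ]
n-24 [ 0.5187 -0.0393  0.017 ]
n72 [0.5157 0.0573 0.017 ]
m3 [ 0.7468 -0.0086  0.011 ]
m1 [0.7456 0.0643 0.011 ]
hair1 [ 0.5621 -0.0702  0.0135]
hair2 [ 0.7197 -0.0679  0.0135]
spooltop [0.4439 0.0503 0.052 ]
```

View pics/tab.png

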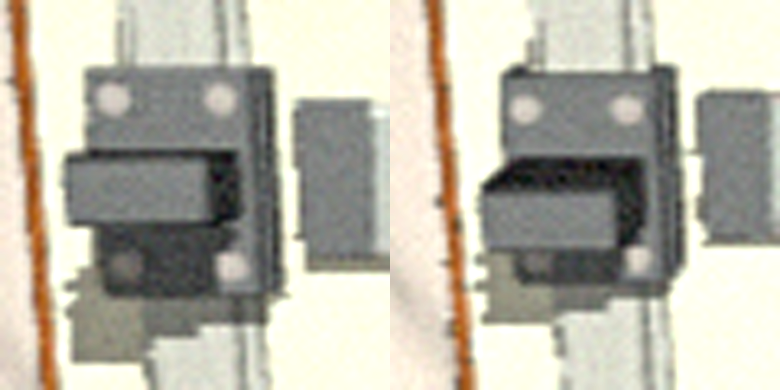

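The tab's top centre comes out at native pixel (166.1,114.2) in w0 and (169.5,183.5) in w1. The guide is about 82 mm short of the mark, between the -72 and -48 notches. I'll descend behind the tab and push until contact.

```bash
cat >> h.py <<'E'
th=.02; X=np.array([np.cos(th),np.sin(th),0]); Y=np.array([-np.sin(th),np.cos(th),0])
R0=tool(np.pi/2+th)
E
python3 - <<'E'
from tri import *
from h import X,Y,R0
inv=lambda p:(np.array(p)+.5)/.64-.5
a,b=(166.1,114.2),(169.5,183.5)
T=tri(inv(a),inv(b)); t0=cast(CC[0],a,.051); t1=cast(CC[1],b,.051); print(T,t0,t1)
t=(t0+t1)/2; print("tab x,y board:",t@X,t@Y)
s=t@Y-.032; z=.034+.186
P=lambda s,z:t@X*X+s*Y+[0,0,z]
r.move_pose(P(s,.30),R0); r.move_l(P(s,z),rate=.1); r.pause(.2)
f0=monitor.read_ft_force(); print(monitor.read_t(),monitor.read_position(),f0)
for k in range(26):
    s+=.001; r.move_l(P(s,z),rate=.02)
    f=(monitor.read_ft_force()-f0)@Y
    print(k,round(s-t@Y,4),round(f,2),round(monitor.read_t(),2),end=" | ")
    if f<-.7: break
np.savez("st.npz",t=t,s=s,z=z,f0=f0)
E
```

```text
[ 0.51811663 -0.07217627  0.04869608] [ 0.51858762 -0.07203932  0.051     ] [ 0.51876203 -0.07154911  0.051     ]
tab x,y board: 0.5171353022841967 -0.08215266220583492
6.5417 [ 0.51970857 -0.10392168  0.22084973] [-0.23206945 -0.13990561  0.11910278]
0 -0.031 1.16 6.79 | 1 -0.03 0.0 7.04 | 2 -0.029 -0.01 7.29 | 3 -0.028 0.43 7.54 | 4 -0.027 -0.25 7.79 | 5 -0.026 1.1 8.04 | 6 -0.025 0.35 8.29 | 7 -0.024 -0.34 8.54 | 8 -0.023 -0.44 8.79 | 9 -0.022 0.17 9.04 | 10 -0.021 -0.19 9.29 | 11 -0.02 0.17 9.54 | 12 -0.019 0.92 9.79 | 13 -0.018 1.43 10.04 | 14 -0.017 -0.23 10.29 | 15 -0.016 0.64 10.54 | 16 -0.015 0.7 10.79 | 17 -0.014 -0.32 11.04 | 18 -0.013 -0.64 11.29 | 19 -0.012 0.66 11.54 | 20 -0.011 -0.62 11.79 | 21 -0.01 -0.43 12.04 | 22 -0.009 -0.67 12.29 | 23 -0.008 -0.22 12.54 | 24 -0.007 -0.11 12.79 | 25 -0.006 -0.13 13.04 |
```

Force noise is about 0.6 N, so contact isn't clear. I'll take a picture to check.

Run:
```python
from h import *
C=cam("wrist"); im=viewer.snapshot("wrist"); np.savez("w2.npz",K=C[0],R=C[1],o=C[2]); cv2.imwrite("pics/w2.png",im)
cv2.imwrite("pics/w2b.png",cv2.convertScaleAbs(cv2.resize(im,(800,600),interpolation=cv2.INTER_CUBIC),alpha=1.5))
print(monitor.read_position()@Y, np.mean([monitor.read_ft_force()@Y for _ in range(20)]),monitor.read_t())
```

```text
-0.08811551476014011 -0.7927504673514636 13.0917
```

View pics/w2b.png

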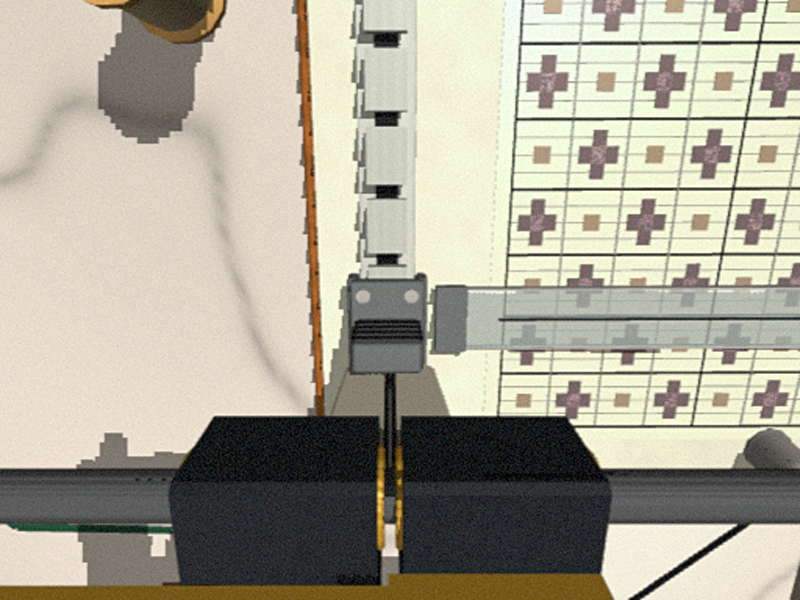

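The fingertips stand right behind the tab at (388,360), and the hairline is now at row 319. The four notches visible ahead are at rows 40, 119, 190 and 259. I'll compute the guide's position from these.

Run:
```python
from h import *
a=np.load("w2.npz"); C=(a["K"],a["R"],a["o"]); px=lambda p:((np.array(p)+.5)*.64-.5)
for u,z in [((520,319),.0135),((780,320),.0135),((387,259),.0165),((387,190),.0165),((387,119),.0165),((387,40),.0165),((540,43),.008),((540,119),.008),((540,255),.008)]:
    p=cast(C,px(u),z); print(u,p.round(4),round(p@Y,4))
```

```text
(520, 319) [ 0.5676 -0.0604  0.0135] -0.0718
(780, 320) [ 0.6658 -0.0588  0.0135] -0.0721
(387, 259) [ 0.517  -0.0378  0.0165] -0.0481
(387, 190) [ 0.5165 -0.0135  0.0165] -0.0238
(387, 119) [0.5161 0.0098 0.0165] -0.0006
(387, 40) [0.5156 0.0337 0.0165] 0.0234
(540, 43) [0.567  0.0354 0.008 ] 0.0241
(540, 119) [0.5694 0.0113 0.008 ] -0.0001
(540, 255) [ 0.5743 -0.0368  0.008 ] -0.0483
```

The guide is now in the -48 notch, 72 mm short of the mark, and the push offset is about 14–16 mm. I'll push on smoothly past the next two clicks, then take small steps and check the hairline by camera.

```bash
cat >> h.py <<'E'
def hair():
    C=cam("wrist"); g=cv2.cvtColor(viewer.snapshot("wrist"),cv2.COLOR_BGR2GRAY).astype(float)
    w=g[185:222,400:500].mean(1); d=cv2.GaussianBlur(w[:,None],(1,15),0)[:,0]-w   # thin dark line across columns
    k=d[3:-3].argmax()+3; i=np.arange(k-1,k+2); v=185+(i*d[i].clip(0)).sum()/d[i].clip(0).sum()
    return cast(C,(450,v),.0135)@Y, v, d[k]
E
python3 - <<'E'
from h import *
S=np.load("st.npz"); t=S["t"]; z=float(S["z"]); s=float(S["s"]); f0=S["f0"]
P=lambda s:t@X*X+s*Y+[0,0,z]
print(hair(),s)
for e in (-.064,-.040,-.022):
    r.move_l(P(e),rate=.02); s=e; h=hair(); print(s,[round(x,4) for x in h],"d",round(h[0]-s,4),monitor.read_ft_force()-f0,monitor.read_t())
np.savez("st.npz",t=t,s=s,z=z,f0=f0)
E
```

```text
(np.float64(-0.07146018084423564), np.float64(203.504985137965), np.float64(54.46560332008313)) -0.0881526622058349
-0.064 [np.float64(-0.0473), np.float64(203.6476), np.float64(63.3465)] d 0.0167 [ 0.74115813  0.27590493 -0.34460484] 14.55
-0.04 [np.float64(-0.0234), np.float64(203.6537), np.float64(64.4007)] d 0.0166 [ 0.62352365 -0.63377914 -1.21481007] 15.95
-0.022 [np.float64(-0.0062), np.float64(205.3896), np.float64(61.351)] d 0.0158 [ 0.63571858  0.5918002  -0.96883843] 17.05
```

Run:
```python
from h import *
S=np.load("st.npz"); t=S["t"]; z=float(S["z"]); s=float(S["s"])
P=lambda s:t@X*X+s*Y+[0,0,z]
for k in range(15):
    s+=.0005 if k>5 else .0007; r.move_l(P(s),rate=.01); h=hair(); d=h[0]-s; print(round(s,4),round(h[0],4),round(h[1],2),"d",round(d,4))
    if h[0]>-.0006 and d>.0164: break
np.savez("st.npz",t=t,s=s,z=z,f0=S["f0"]); print(monitor.read_t())
```

```text
-0.0213 -0.0058 205.43 d 0.0155
-0.0206 -0.0051 205.45 d 0.0155
-0.0199 -0.0043 205.46 d 0.0156
-0.0192 -0.0036 205.46 d 0.0156
-0.0185 -0.0029 205.45 d 0.0156
-0.0178 -0.0021 205.2 d 0.0157
-0.0173 -0.0013 204.67 d 0.016
-0.0168 -0.0009 204.86 d 0.0159
-0.0163 0.0005 203.38 d 0.0168
19.75
```

The guide jumped ahead of the fingers, so the ball has dropped into the notch, with the hairline at 0.0005 against the tip at 0.0006. I'll back off, lift and check.

Run:
```python
from h import *
S=np.load("st.npz"); t=S["t"]; z=float(S["z"]); s=float(S["s"])
P=lambda s,z:t@X*X+s*Y+[0,0,z]
r.move_l(P(s-.025,z),rate=.05); r.move_l(P(s-.025,.32),rate=.12)
r.move_pose([.60,-.06,.40],R0); r.pause(.3)
C=cam("wrist"); im=viewer.snapshot("wrist"); np.savez("w3.npz",K=C[0],R=C[1],o=C[2])
cv2.imwrite("pics/w3b.png",cv2.convertScaleAbs(cv2.resize(im,(800,600),interpolation=cv2.INTER_CUBIC),alpha=1.5)); print(monitor.read_t())
```

```text
22.275
```

View pics/w3b.png

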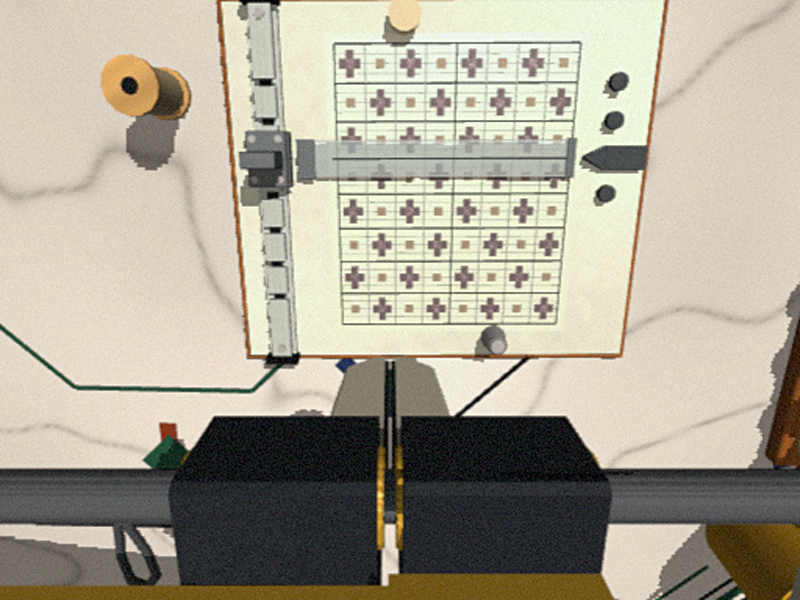

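The hairline (row 158) runs straight to the pointer tip at (583,158). The rule lies flat, and the spool, bobbin and thimble haven't moved. Handing the job in.

```bash
python3 -c "
from plant import order
print(order.sign_off())"
```

```text
the job is handed in; nothing more can be done
None
```

The row guide is in the marked notch (board y = +24 mm), its hairline on the magnet's point to within about 0.1 mm by camera and its rule flat; the hand is clear and the job was handed in at about 22 s of the 48 s allowed.

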